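# Blank off the dark box and shut its lid

### The job

Make the dark box on the table light-tight for a dark reading: take the plain blank panel (the one with no port or connectors) out of the stand, slide it gently down the two grooves at the box's open side until it is fully home - don't let it drop - and then shut the lid fully. Leave the other two panels in the stand and everything else where it is.

Things in the scene. Friction and masses are not known exactly. Their poses are not given: they have to be found in the camera images.
- blank_panel: The panel to fit: a plain flat black slab with nothing on either face, 150 wide x 110 high x 8 mm thick, about 0.16 kg. Origin at the centre of its underside; x is normal to its faces (thickness), y runs along its width, z up to its top edge 110 mm above. It is the same from both faces. It stands upright in one of the three places of the stand, drawn afresh each time.
- port_panel: Another black panel of the same outline in the stand, not wanted: a metal ring-shaped port, about 52 mm across with an open bore, stands 13 mm out from both faces at its middle. Same origin and axes as the blank panel.
- socket_panel: A third black panel of the same outline in the stand, not wanted: a bright 72 x 40 mm plate with three round connectors in a row, standing up to 19 mm out from one face (9 mm from the other). Same origin and axes as the blank panel.
- panel_stand: Low white stand, fixed, 205 x 150 mm. Origin under its centre, x across the panels, y along their width. Three places at x = -65, 0, +65 mm: the panel rests 12 mm above the table between two pairs of ribs (near both its ends, tops 42 mm above the table) that leave 10 mm for its 8 mm; lift it straight up 35 mm to free it. A panel leans at most about 4 degrees there.
- dark_box: Black box with bright metal corner posts, fixed, 190 (x) x 200 (y) mm, rim 126 mm above the table. Origin under its centre, z up. Its +x side (towards the far side of the table) is open: the panel goes there, across the box (panel x parallel to box x), in grooves of the two posts. The optical head inside (up to 85 mm above the table) is 90 mm away from it: fingers have room on both faces.
- slot_floor (a point): Where the middle of the panel's underside comes when it is fully home: in the box frame x = 80 mm, y = 0, 12 mm above the table. Axes as the box. The top edge of a panel fully home is 122 mm above the table, 4 mm below the rim.
- slot_mouth (a point): Middle of the top of the grooves: box frame x = 80 mm, y = 0, 126 mm above the table, straight above slot_floor; axes as the box. The grooves are 10 mm wide for the 8 mm panel and 154 mm from bottom to bottom for its 150 mm width, with 130 mm clear between their cheeks. Their top 8 mm flares out by 5 mm on every side as a lead-in.
- lid (a joint): Angle of the lid in rad: 0 shut (lying flat on the rim), 1.57 upright, 2.1 its stop. It starts at 1.75 to 2.05, leaning outwards on the +y side, its top up to 340 mm above the table. Its hinge has friction: it stays where it is left above about 0.8 rad, takes 2 to 3 N at the free edge to swing, and sinks shut slowly by itself below about 0.4 rad.
- lid_hinge (a point): Middle of the lid's hinge line, which runs along the box's x at the +y rim (box frame y = +102 mm, 126 mm above the table). Its axes turn with the lid: -y runs from the hinge to the free edge, z is normal to the lid's outer (upper when shut) face.
- lid_edge (a point): Middle of the lid's free edge on its outer face, 202 mm from the hinge line. Axes as lid_hinge. The lid is a flat black plate, 194 mm along the hinge, 202 mm wide, 6 mm thick, its outer face 7 mm from the hinge line; a thin metal pull lip 70 mm long reaches 15 mm beyond the edge at its middle. Open, it stands up at the box's +y side, its outer face away from the box.
- tube_rack: Bystander: clear rack of small capped tubes, 50 x 150 x 46 mm, loose, beyond the work. Origin under its centre.
- sample_box: Bystander: clear plastic box with white lid, 91 x 131 x 42 mm, loose, between the robot and the work. Origin under its centre.
- beaker: Bystander: glass beaker, 72 mm across, 95 mm high, loose. Origin under its centre.
- driver: Bystander: screwdriver about 190 mm long lying on the table. Origin near its middle.
- reagent: Bystander: amber bottle, 64 mm across, 150 mm high, loose. Origin under its centre.
- lens_mount: Bystander: round lens mount 60 mm across on a short post with a round foot, 130 mm high, loose. Origin under its foot.
Things that resemble listed ones, but are neither listed nor needed, are in the scene too. Several things have the shape of the blank_panel; the one meant has the colours described above.

How it is judged:
By the outcome, as a careful person would: the job done as asked, in the order asked, and still so for the second after the job is handed in, with the robot touching nothing.
It also fails if it takes over 70 s, if anything falls off the work surface, if the arm or the gripper's body presses on something with over 40 N, if the wrist force passes 120 N, or if a joint passes its speed limit or range.

### The arm

A 6-joint arm with a two-finger parallel gripper is mounted at the origin on the work surface. World frame = base frame: x ahead of the robot, y to its left, z up, the work surface at z = 0. Lengths are in m, angles in rad, forces in N, time in s.
With the tool pointing down it reaches from about 0.325 to 0.9 m from the base axis. Payload 6.1 kg.
Tool frame: the origin (TCP) lies midway between the tips of the shut fingers; the grasp point (between the pads) lies 19 mm behind it; x points along the fingers, y is the direction in which the jaws open and shut, and the axes are right-handed (so a half turn about x gives the same grasp; the last joint's range is limited). The gripper opens to 85 mm and grips with 20 to 120 N. Pads are 22 mm wide; open, the fingers measure 114 mm over their backs; the gripper's body (76 mm by 85 mm) begins 54 mm behind the grasp point. The pads swing forward as they close: fully open they stand 13 mm farther back than shut.
Start: joints at [1.149, 0.22, 1.526, -0, 1.395, -0.126], TCP at [0.182, 0.598, 0.201] pointing down, gripper open.
Joint ranges: [-2.98, 2.98], [-0.91, 2.08], [0.09, 2.57], [-1.24, 4.39], [0.2, 2.65], [-2.68, 2.68]. Speed limits (rad/s): [2.57, 2.57, 3.01, 3.14, 3.14, 3.14].

### API

Orientations are given as [roll, pitch, yaw] about the fixed x, y, z axes, in that order (R = Rz(yaw) Ry(pitch) Rx(roll)).
In Python, from plant import movep, move_l, set_joints, gripper_to, hold, inverse_kinematics, observe, get_image, get_calibration, Unreachable, job_done gives the robot as it stands. Calls block until the motion is done:
- movep(position, orientation): joint-space move of the TCP to a pose.
- move_l(position, feed=0.15, rotation=None, max_force=None): straight line of the TCP; rotation=None keeps the orientation; feed is the mean speed in m/s. With max_force (N) it stops when the force on the tool has changed by that much, and returns True; else False.
- set_joints(angles): joint-space move.
- gripper_to(opening, f_grip=None): finger opening in m; f_grip is the grip in N (None keeps the last); returns when the fingers have stopped.
- hold(seconds).
- inverse_kinematics(position, orientation): joint angles nearest the present ones, or None.
- observe(): the state.
- get_image(name): name is "scene" or "top" or "wrist"; returns (picture, depth): 480x640x3 uint8, red, green, blue; 480x640 float32, m along the optical axis (not along the pixel's ray), 0 where there is no reading.
- get_calibration(name): a dict with "intrinsics" (3x3 intrinsics, pixels), "world_from_camera" (4x4, takes a point from camera to world coordinates). Camera axes: x right, y down, z forward; pixel columns grow to the right and rows downward; lengths in m; the calibration is good to about 2 mm. The wrist camera is an equidistant fisheye: a pixel r from the principal point sees the ray r / f radians off the axis. A picture is of the moment at which its call begins: read the wrist's pose just before it. get_calibration takes no time and is no camera call; for the wrist camera it gives the pose at the moment of the call.
A pose or a line that the arm cannot do raises Unreachable and nothing moves.
- job_done(): hands the job in, once; it reports no verdict.
The state is a dict: "time_s": time; "q": joint angles; "joint_velocities": joint speeds; "joint_torque": joint torques, N m; "eef_pos": TCP position; "tcp_rot": TCP orientation; "ft_force": force on the tool from outside, world axes, zero at the start; "torque": the same for the moment, N m; "opening": finger opening in m.
Only numpy, scipy, OpenCV 4.12 (cv2) and the standard library are available. Lean on these libraries where they do the work, as an engineer would, in place of code of your own. Each camera call takes 0.05 s, during which the arm holds its last target.

## Working session

There is one attempt and no reset: what is moved stays moved. The work goes in short steps, each a Python script; the robot and the scene stay as the last script left them, time stands still between calls to the robot, and variables do not carry over. Pictures are saved under pics/ and viewed, and the job is handed in when it is done.

```bash
mkdir -p pics; ls; python3 - <<'E'
from plant import *
import cv2,numpy as np
for n in ["scene","top"]:
    im,d=get_image(n); cv2.imwrite(f"pics/{n}0.png",im[:,:,::-1]); np.savez(f"{n}0.npz",im=im,d=d)
    c=get_calibration(n); print(n,np.round(c["intrinsics"],1).tolist(),np.round(c["world_from_camera"],3).tolist())
s=observe();print(s["time_s"],s["eef_pos"],s["tcp_rot"],s["opening"],s["ft_force"])
E
```

```text
pics
scene [[483.7, 0.0, 323.0], [0.0, 483.7, 243.9], [0.0, 0.0, 1.0]] [[-0.9, 0.228, -0.372, 0.997], [0.436, 0.494, -0.752, 0.805], [0.012, -0.839, -0.544, 0.758], [0.0, 0.0, 0.0, 1.0]]
top [[471.8, 0.0, 316.3], [0.0, 471.8, 243.2], [0.0, 0.0, 1.0]] [[-0.029, -0.984, 0.175, 0.344], [-0.999, 0.032, 0.015, -0.116], [-0.02, -0.174, -0.984, 1.173], [0.0, 0.0, 0.0, 1.0]]
0.1 [0.18196232 0.59731084 0.20041891] [-1.69892652  1.56905247 -1.99474231] 0.08517238464490233 [ 0.17102557  0.19228612 -0.63822946]
```

View pics/scene0.png

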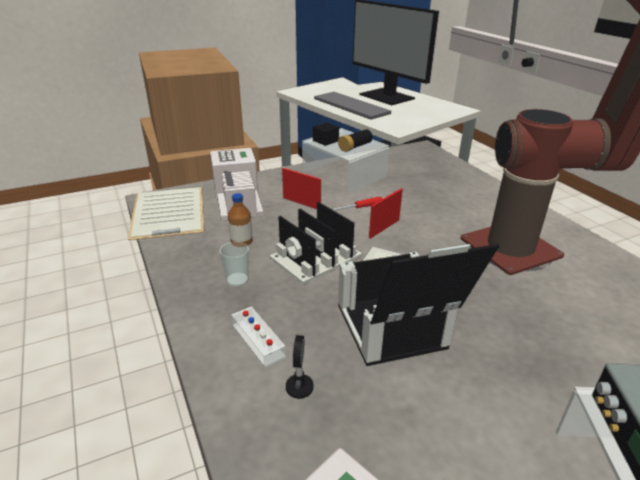

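View pics/top0.png

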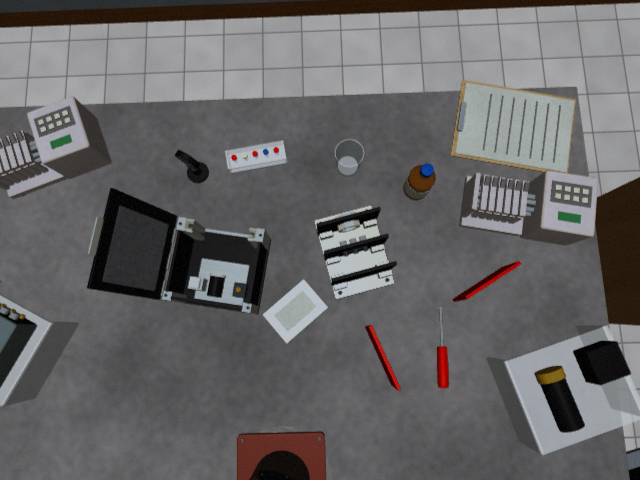

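The top view shows the stand at (355,250), with black panels at (347,222), (355,247) and (362,275). The box is at (220,268), with its open side facing up in the image. The red slabs at (383,357) and (487,281) have the panel's shape but the wrong colour. I'll enlarge both views to check which panel is blank.

```bash
python3 - <<'E'
import cv2,numpy as np
t=cv2.imread("pics/top0.png");s=cv2.imread("pics/scene0.png")
a=cv2.resize(t[195:310,300:410],None,fx=5,fy=5,interpolation=cv2.INTER_CUBIC)[:575,:400*5]
b=cv2.resize(s[190:290,260:370],None,fx=5,fy=5,interpolation=cv2.INTER_CUBIC)
cv2.imwrite("pics/cropA.png",a);cv2.imwrite("pics/cropB.png",b)
cv2.imwrite("pics/cropC.png",cv2.resize(t[180:320,80:280],None,fx=4,fy=4,interpolation=cv2.INTER_CUBIC))
E
```

```text
(no output)
```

View pics/cropA.png

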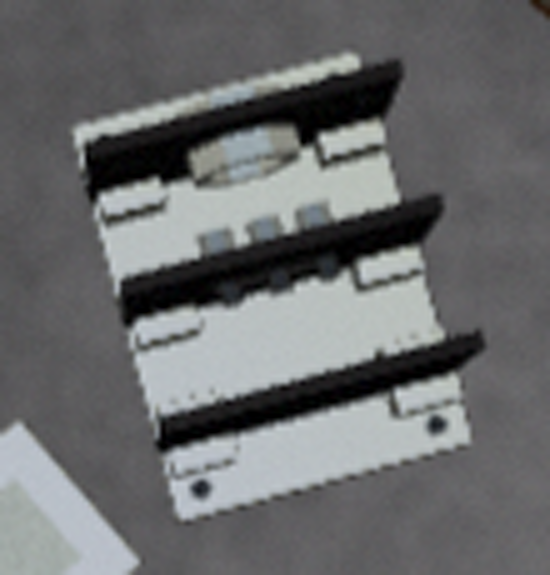

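View pics/cropB.png

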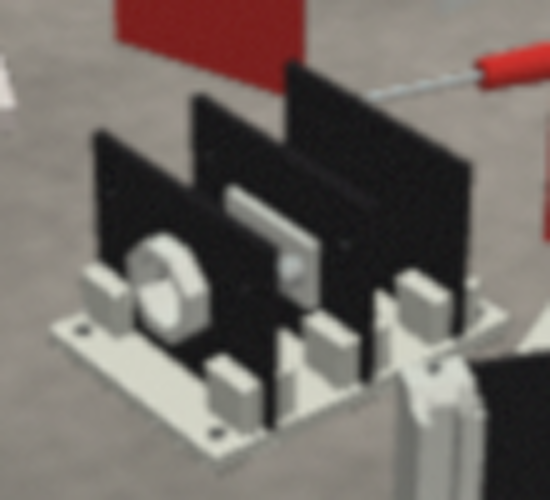

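View pics/cropC.png

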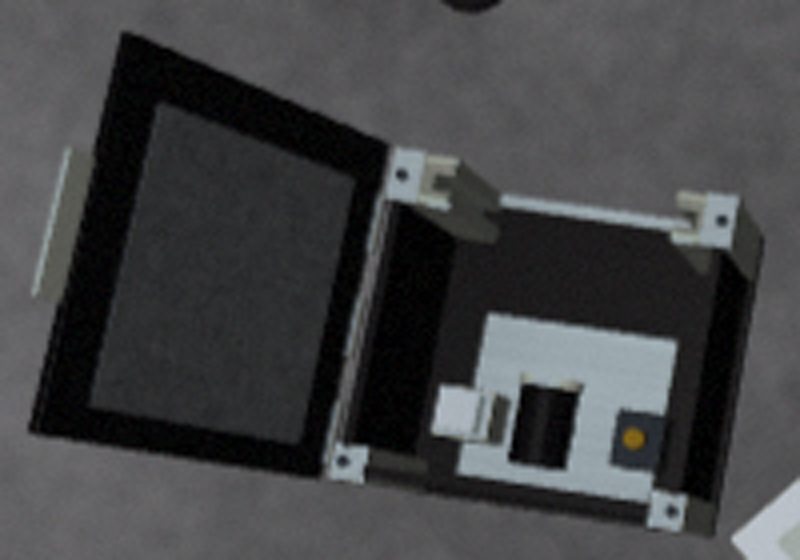

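The blank panel is the one at (362,275) in the top view, nearest the robot. Its faces are plain in both crops. The panel at (347,222) has the ring port and the one at (355,247) has the connectors. Next I'll work out the poses from the top view.

```bash
cat > h.py <<'E'
import numpy as np,cv2
from plant import *
def ray(c,uv):
    K=c["intrinsics"];T=c["world_from_camera"]
    p=np.array([(uv[0]-K[0,2])/K[0,0],(uv[1]-K[1,2])/K[1,1],1.0]);return T[:3,:3]@p,T[:3,3]
def onplane(c,uv,z):
    d,o=ray(c,uv);return o+d*(z-o[2])/d[2]
def cloud(c,d):
    K=c["intrinsics"];T=c["world_from_camera"]
    v,u=np.mgrid[:480,:640]
    P=np.stack([(u-K[0,2])/K[0,0]*d,(v-K[1,2])/K[1,1]*d,d],-1)
    return P@T[:3,:3].T+T[:3,3]
E
python3 - <<'E'
from h import *
np.set_printoptions(precision=4,suppress=True)
c=get_calibration("top");z=np.load("top0.npz");P=cloud(c,z["d"])
print("box screws")
B=[]
for x,y in [(402,174),(722,219),(343,461),(671,511)]:
    u,v=80+x/4-.375,180+y/4-.375; q=onplane(c,(u,v),.126);B.append(q);print(u,v,q,P[int(round(v)),int(round(u))])
B=np.array(B);print(B.mean(0),B[1]-B[0],B[3]-B[2],B[0]-B[2],B[1]-B[3])
print("stand")
for x,y,h in [(201,488,.012),(437,425,.012)]:
    u,v=300+x/5-.4,195+y/5-.4; print(u,v,onplane(c,(u,v),h),P[int(round(v)),int(round(u))])
# black panel tops
m=(z["d"]>0)&(P[...,2]>.112)&(P[...,2]<.135)
m[:, :310]=0;m[:,400:]=0;m[:200]=0;m[300:]=0
n,l,st,ce=cv2.connectedComponentsWithStats(m.astype(np.uint8))
for i in range(1,n):
    if st[i,4]<30: continue
    q=P[l==i];w,V=np.linalg.eigh(np.cov(q[:,:2].T));e=V[:,1];t=(q[:,:2]-q[:,:2].mean(0))@e
    print(st[i],q.mean(0),"mid",q[:,:2].mean(0)+e*(t.max()+t.min())/2,np.ptp(t),"ang",np.degrees(np.arctan2(e[1],e[0])),"zmed",np.median(q[:,2]),q[:,2].max())
# lid
m=(z["d"]>0)&(P[...,2]>.14);m[:,:80]=0;m[:,190:]=0;m[:180]=0;m[310:]=0
q=P[m];cc=q.mean(0);w,V=np.linalg.eigh(np.cov((q-cc).T));print("lid",cc,V[:,0],w,q[:,2].max(), m.sum())
E
```

```text
box screws
180.125 223.125 [0.5866 0.2102 0.126 ] [0.587  0.2106 0.1258]
260.125 234.375 [0.5545 0.0273 0.126 ] [0.5546 0.027  0.1298]
165.375 294.875 [0.4242 0.2396 0.126 ] [0.4238 0.2397 0.1282]
247.375 307.375 [0.3912 0.0568 0.126 ] [0.392  0.0574 0.127 ]
[0.4891 0.1335 0.126 ] [-0.0322 -0.1829  0.    ] [-0.033  -0.1829  0.    ] [ 0.1625 -0.0294  0.    ] [ 0.1633 -0.0295  0.    ]
stand
339.8 292.20000000000005 [ 0.4265 -0.1518  0.012 ] [ 0.4269 -0.1522  0.0133]
387.0 279.6 [ 0.4539 -0.2688  0.012 ] [ 0.4529 -0.2686  0.0126]
[317 207  64  21 285] [ 0.5894 -0.1743  0.121 ] mid [ 0.5894 -0.1745] 0.14958096655661318 ang 103.41388990693659 zmed 0.12151614293970026 0.12664862920929765
[324 234  65  21 274] [ 0.5265 -0.1897  0.1211] mid [ 0.5264 -0.1892] 0.14926980040733245 ang 103.3475418841333 zmed 0.12154150137130271 0.1291074805728476
[332 262  65  20 264] [ 0.4632 -0.204   0.1214] mid [ 0.4633 -0.2044] 0.14953413776176228 ang 103.43102568486952 zmed 0.12163684590805413 0.12613171551129998
lid [0.5142 0.2743 0.2428] [ 0.1665  0.9266 -0.3373] [0.     0.003  0.0032] 0.33517930650648453 6788
```

```bash
cat >> h.py <<'E'
from scipy.spatial.transform import Rotation as Ro
BC=np.array([0.4891,0.1335]);BY=np.radians(-10.15)
def box(x,y,z):
    c,s=np.cos(BY),np.sin(BY);return np.array([BC[0]+c*x-s*y,BC[1]+s*x+c*y,z])
def down(jawdir):  # jaw along jawdir (rad)
    return [0,np.pi/2,jawdir-np.pi/2]
E
python3 - <<'E'
from h import *
np.set_printoptions(precision=3,suppress=True)
q=lambda p,j:[inverse_kinematics(list(p),down(j+k*np.pi)) for k in (0,1)]
print(box(80,0,126)) if 0 else print(box(.08,0,.126))
for nm,p,j in [("stand",(.4633,-.2044,.078),np.radians(13.4)),("standhi",(.4633,-.2044,.30),np.radians(13.4)),("slothi",box(.08,0,.30),BY),("slot",box(.08,0,.078),BY),
  ("lidb",box(0,.23,.27),BY+np.pi/2),("lidb2",box(0,.23,.27),BY),("lidbhi",box(0,.23,.42),BY),("lidbhi",box(0,.23,.42),BY+np.pi/2),("lids",box(0,-.06,.133),BY),("up",(.182,.598,.42),np.radians(73))]:
    for r in q(p,j): print(nm,np.array(r) if r is not None else None)
E
```

```text
[0.568 0.119 0.126]
stand [-0.571  0.065  1.945 -0.     1.132 -0.805]
stand [-0.571  0.065  1.945  0.     1.132  2.336]
standhi [-0.571 -0.115  1.692 -0.     1.564 -0.805]
standhi [-0.571 -0.115  1.692  0.     1.564  2.336]
slothi [ 0.071  0.068  1.513 -0.     1.561  0.249]
slothi None
slot [ 0.071  0.234  1.754 -0.     1.154  0.249]
slot None
lidb [ 0.474  0.223  1.396 -0.     1.523 -0.92 ]
lidb [0.474 0.223 1.396 0.    1.523 2.222]
lidb2 [ 0.474  0.223  1.396 -0.     1.523  0.651]
lidb2 [ 0.474  0.223  1.396  0.     1.523 -2.491]
lidbhi [ 0.474  0.22   1.126 -0.     1.796  0.651]
lidbhi [ 0.474  0.22   1.126  0.     1.796 -2.491]
lidbhi [ 0.474  0.22   1.126 -0.     1.796 -0.92 ]
lidbhi [0.474 0.22  1.126 0.    1.796 2.222]
lids [-0.009 -0.059  1.956 -0.     1.245  0.168]
lids None
up [ 1.149  0.181  1.171 -0.     1.79  -0.125]
up None
```

```bash
python3 - <<'E'
from h import *
def snap(n):
    c=get_calibration("wrist"); im,d=get_image("wrist"); cv2.imwrite(f"pics/{n}.png",im[:,:,::-1]); np.savez(n+".npz",im=im,d=d,K=c["intrinsics"],T=c["world_from_camera"]); return c
move_l([.182,.598,.43],feed=.3)
movep(list(box(.04,-.0,.43)),down(BY)); hold(.2)
c=snap("wbox");print(c)
movep([.4633,-.2044,.30],down(np.radians(13.4))); gripper_to(.04,30); hold(.2)
c=snap("wstand")
s=observe();print(s["time_s"],s["eef_pos"],s["opening"],s["ft_force"])
E
```

```text
{'intrinsics': array([[371.64829954,   0.        , 317.56852692],
       [  0.        , 371.64829954, 239.49627432],
       [  0.        ,   0.        ,   1.        ]]), 'world_from_camera': array([[ 9.84567446e-01, -1.68158515e-01, -4.84732647e-02,
         5.39803795e-01],
       [-1.75005550e-01, -9.46104239e-01, -2.72506563e-01,
         1.96595574e-01],
       [-3.64621261e-05,  2.76784181e-01, -9.60932108e-01,
         6.01749227e-01],
       [ 0.00000000e+00,  0.00000000e+00,  0.00000000e+00,
         1.00000000e+00]])}
5.475 [ 0.46327361 -0.20443491  0.30000371] 0.03979697432873717 [ 0.00830293 -0.23683565  0.31837328]
```

View pics/wbox.png

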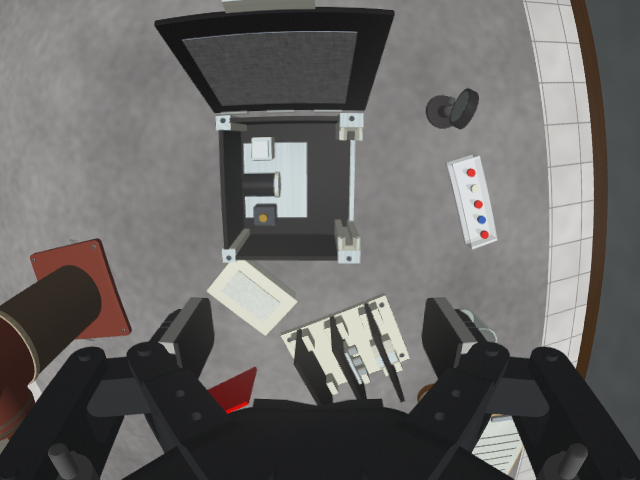

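View pics/wstand.png

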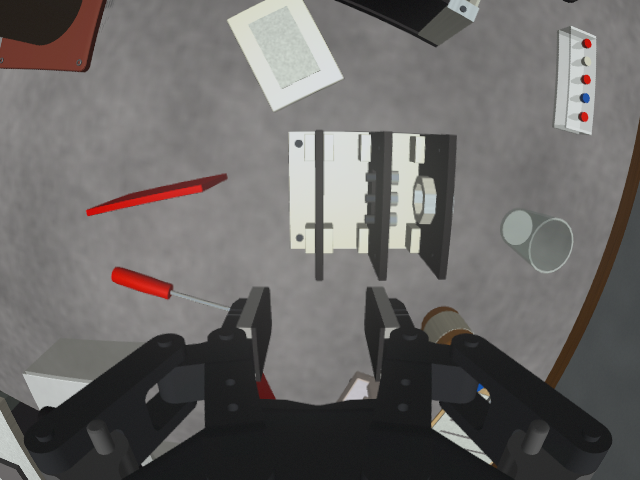

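In the wrist view the blank panel is at column 319, rows 130–280, centred between the jaws. In the box picture the groove posts are at (350,125) and (348,250). I'll refine both positions from these.

```bash
cat >> h.py <<'E'
def fray(z,uv):
    K,T=z["K"],z["T"]
    dx,dy=uv[0]-K[0,2],uv[1]-K[1,2];r=np.hypot(dx,dy);th=r/K[0,0]
    d=np.array([np.sin(th)*dx/max(r,1e-9),np.sin(th)*dy/max(r,1e-9),np.cos(th)]);return T[:3,:3]@d,T[:3,3]
def fplane(z,uv,h):
    d,o=fray(z,uv);return o+d*(h-o[2])/d[2]
def fcloud(z):
    K,T=z["K"],z["T"];v,u=np.mgrid[:480,:640];dx,dy=u-K[0,2],v-K[1,2];r=np.hypot(dx,dy)+1e-9;t=np.tan(np.minimum(r/K[0,0],1.5))
    P=np.stack([t*dx/r,t*dy/r,np.ones_like(r)],-1)*z["d"][...,None];return P@T[:3,:3].T+T[:3,3]
E
python3 - <<'E'
from h import *
np.set_printoptions(precision=4,suppress=True)
z=np.load("wstand.npz");P=fcloud(z)
m=(P[...,2]>.112)&(P[...,2]<.135)&(z["d"]>0);m[:, :305]=0;m[:,335:]=0;m[:120]=0;m[284:]=0
q=P[m];w,V=np.linalg.eigh(np.cov(q[:,:2].T));e=V[:,1];t=(q[:,:2]-q[:,:2].mean(0))@e
print(m.sum(),q.mean(0),q[:,:2].mean(0)+e*(t.max()+t.min())/2,np.ptp(t),np.degrees(np.arctan2(e[1],e[0])),np.median(q[:,2]))
im=cv2.imread("pics/wbox.png")
cv2.imwrite("pics/wboxc.png",cv2.resize(im[100:275,210:370],None,fx=4,fy=4,interpolation=cv2.INTER_CUBIC)[:600*2])
cv2.imwrite("pics/g1.png",np.hstack([cv2.resize(im[105:150,330:370],None,fx=10,fy=10,interpolation=cv2.INTER_CUBIC),cv2.resize(im[220:265,330:370],None,fx=10,fy=10,interpolation=cv2.INTER_CUBIC)]))
E
```

```text
1224 [ 0.4631 -0.2011  0.1211] [ 0.4637 -0.2032] 0.14746267793097223 103.9721051714004 0.12112473689850525
```

View pics/g1.png

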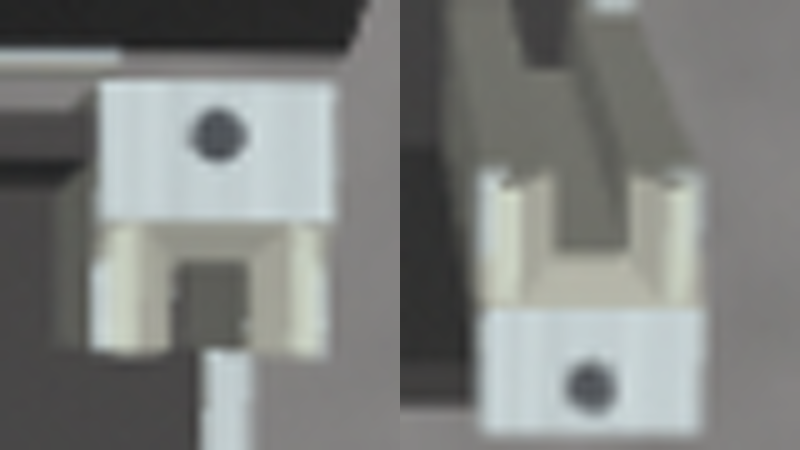

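```bash
python3 - <<'E'
from h import *
np.set_printoptions(precision=4,suppress=True)
z=np.load("wbox.npz")
f=lambda x,y,o:(330+(x-o)/10-.45,(105 if o==0 else 220)+y/10-.45)
def bx(p):
    c,s=np.cos(BY),np.sin(BY);d=p[:2]-BC;return np.array([c*d[0]+s*d[1],-s*d[0]+c*d[1]])
for n,p,h in [("screwL",f(217,135,0),.126),("screwR",f(590,385,400),.126),("grvL end",f(208.5,262,0),.118),("grvR end",f(592,250,400),.118),("cheekLa",f(172,300,0),.118),("cheekLb",f(246,300,0),.118),("cheekRa",f(555,230,400),.118),("cheekRb",f(631,230,400),.118)]:
    w=fplane(z,p,h);print(n,w,bx(w))
for u,v in [(222.5,120.5),(229,255.5)]:
    w=fplane(z,(u,v),.126);print("rear",w,bx(w))
E
```

```text
screwL [0.5856 0.2113 0.126 ] [0.0813 0.0936]
screwR [0.5526 0.0286 0.126 ] [ 0.081  -0.0921]
grvL end [0.5825 0.1954 0.118 ] [0.081  0.0773]
grvR end [0.556  0.0449 0.118 ] [ 0.0815 -0.0754]
cheekLa [0.577  0.1912 0.118 ] [0.0763 0.0723]
cheekLb [0.5864 0.1897 0.118 ] [0.0859 0.0725]
cheekRa [0.5515 0.0486 0.118 ] [ 0.0763 -0.0726]
cheekRb [0.5617 0.0468 0.118 ] [ 0.0867 -0.0726]
rear [0.4233 0.2399 0.126 ] [-0.0835  0.0932]
rear [0.3918 0.0604 0.126 ] [-0.0829 -0.0891]
```

```bash
python3 - <<'E'
from h import *
np.set_printoptions(precision=4,suppress=True)
J=np.radians(13.5)
movep([.4635,-.204,.16],down(J))
r=move_l([.4635,-.204,.078],feed=.08,max_force=8);print(r)
s=observe();print(s["eef_pos"],s["ft_force"])
gripper_to(0.0,40);hold(.2)
s=observe();print(s["time_s"],s["opening"],s["ft_force"],s["torque"])
if not r:
    r=move_l([.4635,-.204,.125],feed=.05,max_force=15);print("lift",r,observe()["ft_force"])
    r=move_l([.4635,-.204,.29],feed=.2)
    hold(.2);s=observe();print(s["time_s"],s["opening"],s["ft_force"],s["torque"])
    c=get_calibration("wrist"); im,d=get_image("wrist"); cv2.imwrite("pics/lift.png",im[:,:,::-1]);np.savez("lift.npz",im=im,d=d,K=c["intrinsics"],T=c["world_from_camera"])
    im,d=get_image("scene"); cv2.imwrite("pics/lifts.png",im[:,:,::-1])
E
```

```text
False
[ 0.464  -0.2043  0.0786] [0.2104 0.5771 0.1602]
7.8583 0.0067374902670125515 [0.3539 0.2449 5.7023] [ 0.0333 -0.0561  0.0352]
lift False [ 0.1432 -0.7584 -2.1645]
10.125 0.006736518478628519 [ 0.0322 -0.0488 -1.4007] [0.0113 0.0587 0.0591]
```

View pics/lift.png

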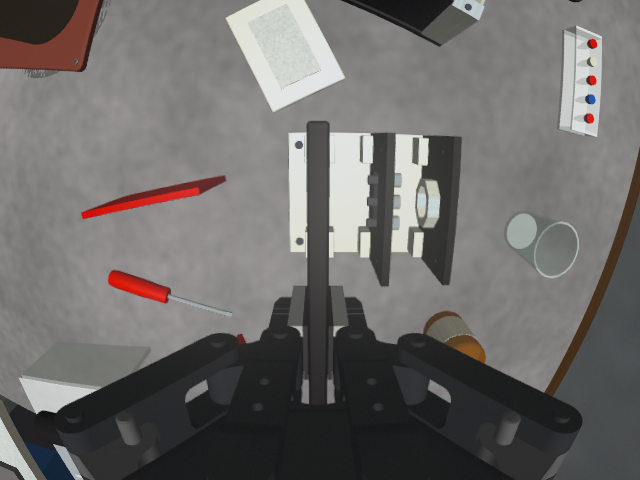

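View pics/lifts.png

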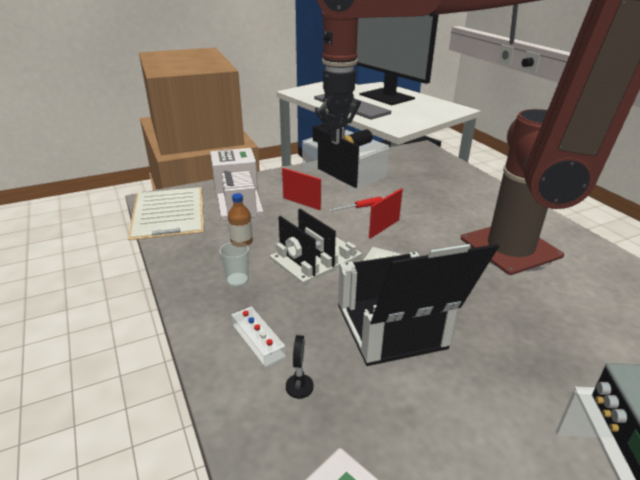

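```bash
python3 - <<'E'
from h import *
np.set_printoptions(precision=4,suppress=True)
z=np.load("lift.npz");P=fcloud(z)
tcp=np.array([.4635,-.204]);J=np.radians(13.5);ex=np.array([np.cos(J),np.sin(J)]);ey=np.array([-ex[1],ex[0]])
for uv in [(318.5,121),(308,124),(329,124),(309,275),(328.5,275)]:
    w=fplane(z,uv,.334)[:2]-tcp;print(uv,w@ex,w@ey)
m=(P[...,2]>.322)&(P[...,2]<.345)&(z["d"]>0);m[:,:300]=0;m[:,340:]=0;m[275:]=0
q=P[m];d=q[:,:2]-tcp;a=d@ex;b=d@ey;print(m.sum(),a.mean(),a.min(),a.max(),b.min(),b.max(),np.median(q[:,2]),np.polyfit(b,a,1),np.polyfit(b,q[:,2],1))
E
```

```text
(318.5, 121) -0.0008573974242346578 0.07598665768187433
(308, 124) -0.004371972562188319 0.0749745557985746
(329, 124) 0.002657436308309907 0.07497707056606266
(309, 275) -0.004299400398196225 0.02129610908726309
(328.5, 275) 0.002812415319944541 0.02129907634287998
3476 -0.0011935045514312609 -0.005265993664012916 0.0028535010782286168 0.020036109493199155 0.07617138025911656 0.33106040049521823 [ 0.0004 -0.0012] [0.0013 0.331 ]
```

```bash
python3 - <<'E'
from h import *
np.set_printoptions(precision=4,suppress=True)
movep(list(box(.0818,.0005,.28)),down(BY)); 
move_l(list(box(.0818,.0005,.205)),feed=.15);hold(.3)
s=observe();print(s["time_s"],s["eef_pos"],s["opening"],s["ft_force"])
c=get_calibration("wrist"); im,d=get_image("wrist"); cv2.imwrite("pics/pre.png",im[:,:,::-1]);np.savez("pre.npz",im=im,d=d,K=c["intrinsics"],T=c["world_from_camera"])
im,d=get_image("top"); cv2.imwrite("pics/pretop.png",cv2.resize(im[170:320,80:280,::-1],None,fx=4,fy=4))
E
```

```text
12.4583 [0.5703 0.1196 0.2061] 0.00670341204208697 [-0.2067 -0.2072 -2.2831]
```

View pics/pre.png

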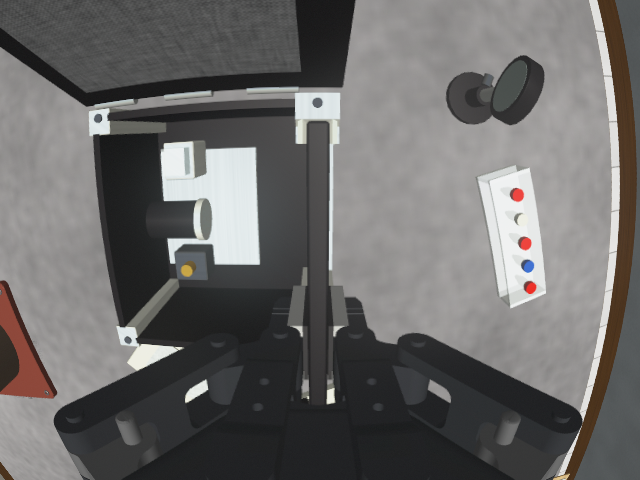

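View pics/pretop.png

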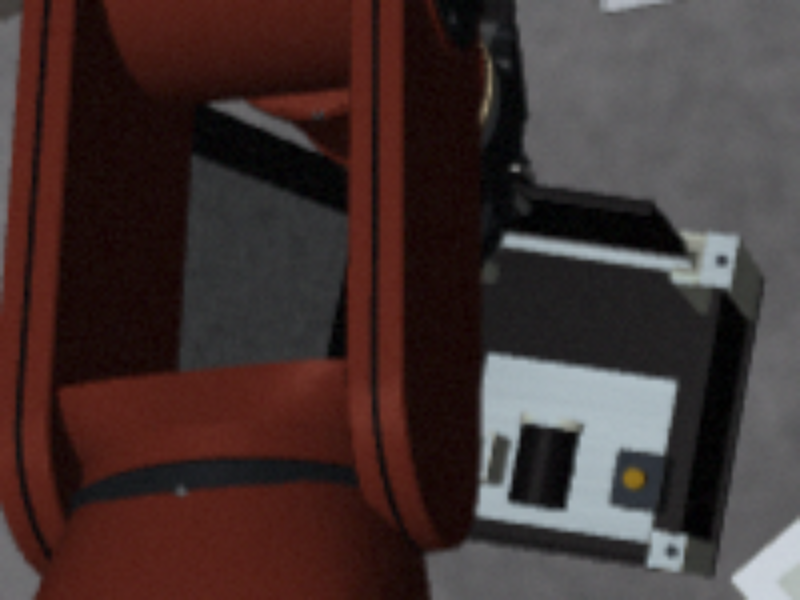

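The wrist view has the panel (column 318) lined up with the groove post and its screw at (318,103). I'll lower it gently.

```bash
python3 - <<'E'
from h import *
np.set_printoptions(precision=4,suppress=True)
for zz,f,mf in [(.175,.06,10),(.12,.05,12),(.086,.04,12),(.074,.015,10)]:
    r=move_l(list(box(.0818,.0005,zz)),feed=f,max_force=mf)
    s=observe();print(zz,r,round(s["time_s"],2),s["eef_pos"],s["opening"],s["ft_force"],s["torque"])
    if r: break
E
```

```text
0.175 False 13.21 [0.5696 0.1196 0.1748] 0.007152466571565239 [-0.0685 -0.6437 -1.7648] [ 0.0229  0.0041 -0.0071]
0.12 False 14.46 [0.5701 0.1196 0.1205] 0.00662996969838844 [ 0.2854 -0.1125 -1.569 ] [-0.0047  0.0162  0.0406]
0.086 False 15.46 [0.57   0.1196 0.0863] 0.007172118217534851 [-0.0267 -0.0213 -2.2643] [0.0038 0.0136 0.0847]
0.074 True 16.02 [0.57   0.1196 0.0786] 0.00655586097991387 [ 0.1723 -0.0724  4.4707] [-0.0408  0.0388 -0.0355]
```

```bash
python3 - <<'E'
from h import *
np.set_printoptions(precision=4,suppress=True)
gripper_to(.03);hold(.2)
s=observe();print(s["time_s"],s["eef_pos"],s["ft_force"])
print(move_l(list(box(.0818,.0005,.18)),feed=.1,max_force=8))
movep(list(box(.05,.0,.40)),down(BY));hold(.2)
c=get_calibration("wrist"); im,d=get_image("wrist"); cv2.imwrite("pics/post.png",im[:,:,::-1]);np.savez("post.npz",im=im,d=d,K=c["intrinsics"],T=c["world_from_camera"])
z=np.load("post.npz");P=fcloud(z);c_,s_=np.cos(BY),np.sin(BY);dd=P[...,:2]-BC
bx=c_*dd[...,0]+s_*dd[...,1];by=-s_*dd[...,0]+c_*dd[...,1]
m=(abs(bx-.081)<.003)&(abs(by)<.06)&(P[...,2]>.05)&(P[...,2]<.25);print("top z",m.sum(),np.median(P[...,2][m]))
for a,b in((-.06,-.03),(.03,.06)):
    k=m&(by>a)&(by<b);print(np.median(P[...,2][k]))
k=(abs(abs(bx)-.081)<.006)&(abs(abs(by)-.093)<.005)&(abs(P[...,2]-.126)<.02);print("post z",np.median(P[...,2][k]))
print(observe()["time_s"])
E
```

```text
16.5667 [0.5687 0.1196 0.0773] [ 0.4571  0.7067 -0.1936]
False
top z 498 0.12120014467829457
0.12117643722933147
0.12127470169064211
post z 0.12563274870486202
18.8833
```

View pics/post.png

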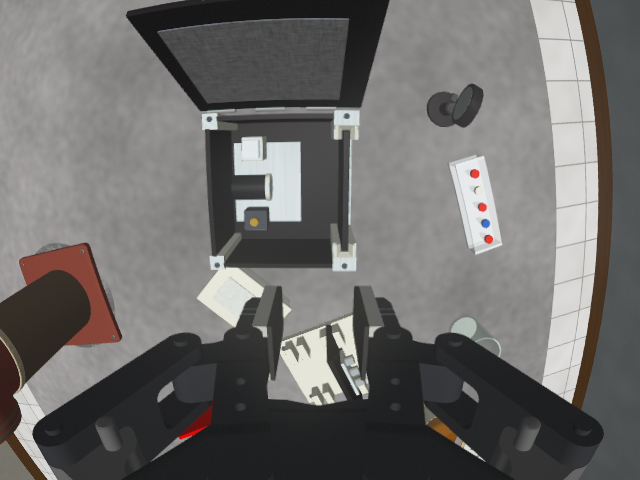

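The panel top reads 0.1212 m at both ends, level and 4.4 mm below the posts (0.1256 m), so it is fully home. Next is the lid.

```bash
python3 - <<'E'
from h import *
np.set_printoptions(precision=4,suppress=True)
R=down(BY)
gripper_to(0.0,40)
move_l(list(box(.05,0,.43)),feed=.2)
move_l(list(box(0,.24,.43)),feed=.3)
print(move_l(list(box(0,.24,.285)),feed=.2,max_force=8))
def st(t,r): s=observe();print(t,r,round(s["time_s"],2),s["eef_pos"],s["ft_force"])
r=move_l(list(box(0,.20,.285)),feed=.1,max_force=15);st("a",r)
r=move_l(list(box(0,.106,.292)),feed=.1,max_force=15);st("b",r)
im,d=get_image("scene"); cv2.imwrite("pics/lid1.png",im[:,:,::-1])
im,d=get_image("wrist"); cv2.imwrite("pics/lid1w.png",im[:,:,::-1])
E
```

```text
False
a False 21.98 [0.5247 0.3305 0.2858] [-0.5494  0.5125 -0.2986]
b False 23.07 [0.5078 0.2378 0.2919] [-0.5702 -0.0408  0.2448]
```

View pics/lid1.png

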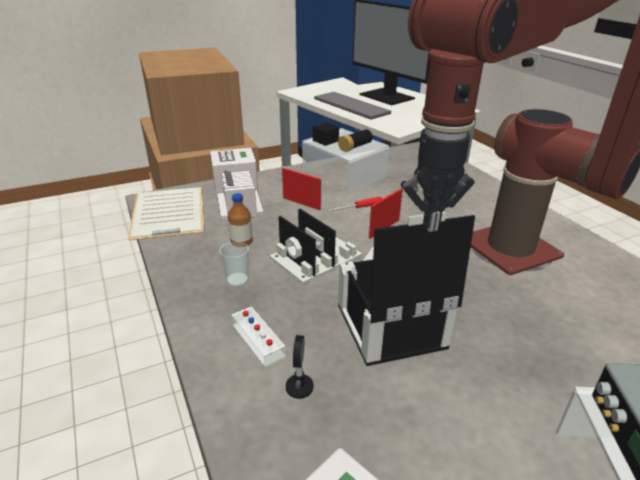

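View pics/lid1w.png

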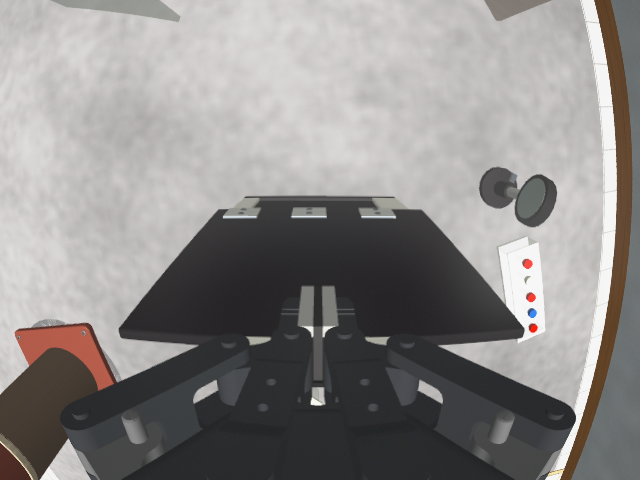

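The scene view shows the lid past upright, with the fingers at (432,215) on its outer face. The wrist view shows a clean contact at (318,320). I'll follow the arc down.

```bash
python3 - <<'E'
from h import *
np.set_printoptions(precision=4,suppress=True)
def st(t,r): s=observe();print(t,r,round(s["time_s"],2),s["eef_pos"],s["ft_force"])
for deg in [75,64,53,42,32,22,12,5,-2]:
    t=np.radians(deg);r_=.165;o=.007+.011*np.sin(max(t,0))
    y=.102-r_*np.cos(t)+o*np.sin(t);z=.126+r_*np.sin(t)+o*np.cos(t)
    r=move_l(list(box(0,y,z)),feed=.1 if deg>15 else .05,max_force=14);st(deg,r)
    if r:break
im,d=get_image("scene"); cv2.imwrite("pics/lid2.png",im[:,:,::-1])
E
```

```text
75 False 23.62 [0.5025 0.2079 0.29  ] [-0.1857  0.242   0.408 ]
64 False 24.09 [0.4969 0.1773 0.2816] [-0.1434 -0.4805  0.2414]
53 False 24.57 [0.4916 0.1482 0.267 ] [ 0.4751 -0.5527  0.4029]
42 False 25.05 [0.4869 0.1224 0.2468] [ 1.0366  0.4419 -0.012 ]
32 False 25.5 [0.4832 0.1026 0.2238] [-0.4518  0.1321 -0.3684]
22 False 25.96 [0.4804 0.0872 0.1975] [ 0.3285 -0.6103  0.2087]
12 False 26.73 [0.4791 0.0769 0.1695] [0.3994 0.5974 0.1848]
5 False 27.31 [0.4781 0.0728 0.1481] [-0.0649 -0.877   0.6728]
-2 False 27.88 [0.4778 0.0714 0.127 ] [ 0.2074 -0.3247  0.3251]
```

View pics/lid2.png

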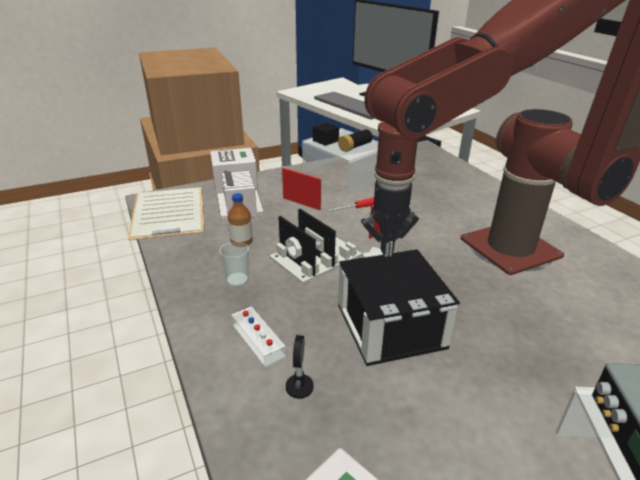

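The lid looks shut with the fingers at (388,250). However, the tool reads almost no force at z=0.127, which is below the lid's nominal 0.133, so I'll look closer.

```bash
python3 - <<'E'
from h import *
np.set_printoptions(precision=4,suppress=True)
s=observe();print(s["time_s"],s["eef_pos"],s["opening"],s["ft_force"])
im,d=get_image("wrist"); cv2.imwrite("pics/lid3w.png",im[:,:,::-1])
im=cv2.imread("pics/lid2.png");cv2.imwrite("pics/lid2c.png",cv2.resize(im[200:370,310:480],None,fx=3.5,fy=3.5,interpolation=cv2.INTER_CUBIC))
E
```

```text
27.9333 [0.4781 0.0714 0.1273] -1.5337888592453358e-05 [ 0.461  -0.8734  0.0892]
```

View pics/lid3w.png

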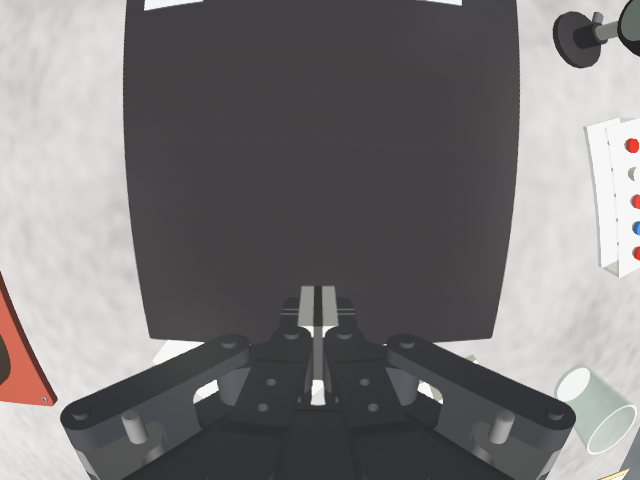

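View pics/lid2c.png

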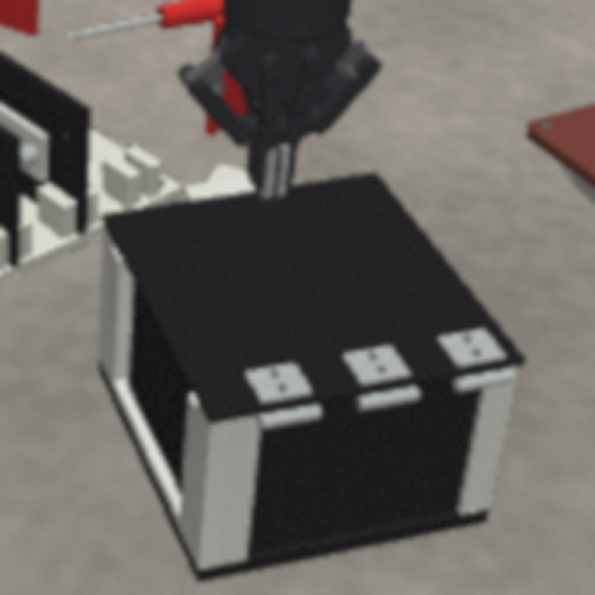

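```bash
python3 - <<'E'
from h import *
np.set_printoptions(precision=4,suppress=True)
move_l(list(box(0,-.063,.2)),feed=.15)
movep(list(box(0,-.02,.40)),down(BY));hold(.3)
c=get_calibration("wrist"); im,d=get_image("wrist"); cv2.imwrite("pics/sh.png",im[:,:,::-1])
z=dict(K=c["intrinsics"],T=c["world_from_camera"],d=d)
P=fcloud(z);dd=P[...,:2]-BC;c_,s_=np.cos(BY),np.sin(BY)
bx=c_*dd[...,0]+s_*dd[...,1];by=-s_*dd[...,0]+c_*dd[...,1]
m=(abs(bx)<.08)&(by>-.09)&(by<.07)&(P[...,2]>.1)&(P[...,2]<.2)
A=np.c_[bx[m],by[m],np.ones(m.sum())];print(m.sum(),np.linalg.lstsq(A,P[...,2][m],rcond=None)[0])
print("lid y range",by[(abs(bx)<.08)&(abs(P[...,2]-.133)<.01)].min(),)
print(observe()["time_s"])
im,d=get_image("scene");P=cloud(get_calibration("scene"),d);dd=P[...,:2]-BC
bx=c_*dd[...,0]+s_*dd[...,1];by=-s_*dd[...,0]+c_*dd[...,1]
m=(abs(bx)<.08)&(by>-.08)&(by<.07)&(P[...,2]>.1)&(P[...,2]<.18)
A=np.c_[bx[m],by[m],np.ones(m.sum())];print("scene",m.sum(),np.linalg.lstsq(A,P[...,2][m],rcond=None)[0])
cv2.imwrite("pics/shs.png",cv2.resize(im[200:370,310:480,::-1],None,fx=3.5,fy=3.5,interpolation=cv2.INTER_CUBIC))
E
```

```text
17445 [-0.0002  0.0001  0.1323]
lid y range -0.11439616870994526
29.8
scene 3158 [-0.0004  0.      0.1341]
```

View pics/sh.png

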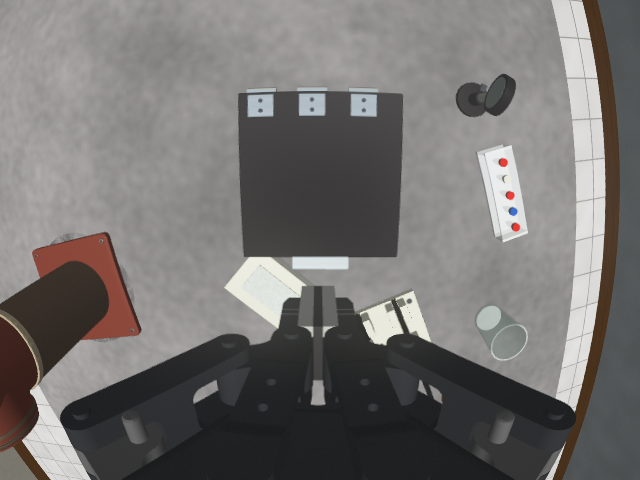

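View pics/shs.png

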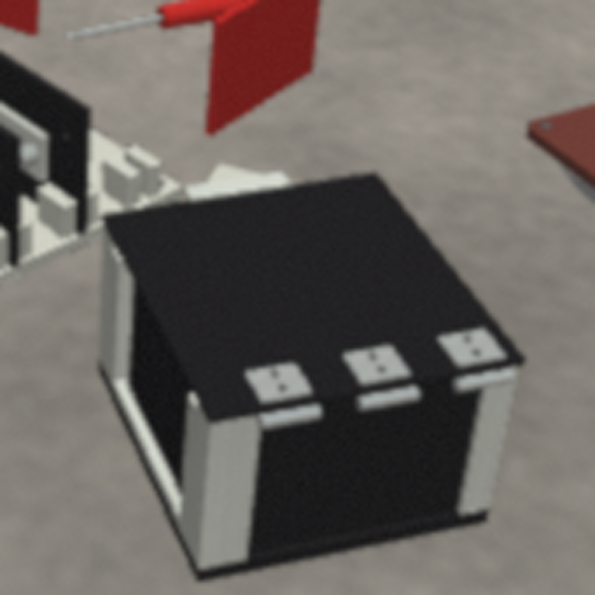

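```bash
python3 -c "
from plant import *
hold(.3);s=observe();print(s['time_s'],s['ft_force']);job_done()"
```

```text
30.15 [0.10311859 0.17523511 0.18482655]
the job is handed in; nothing more can be done
```

The blank panel is fully home in the box grooves and the lid is shut; I handed the job in at about 30 s.

- **Panel:** I took the blank panel from the place nearest the robot and lowered it down the grooves in the grip until it touched the bottom. I let go only once it was resting there. Its top edge then measured level and 4.4 mm below the posts, against a nominal 4 mm.
- **Lid:** I pushed it over from outside with closed fingers. The wrist camera then read its top face as flat (slope about 0.0001) at 132.3 mm, and the scene camera read 134.1 mm; nominal is 133 mm. The two readings differ by about 2 mm, roughly the camera calibration error.
- **One check disagreed:** at the end of the push the reported fingertip height was about 6 mm below the lid's face, yet the wrist felt almost no force. I can't explain that. I relied on the depth readings after backing away, which show the lid shut.
- **Everything else:** the last pictures showed nothing else moved. The port and socket panels were still in the stand, and the arm was clear of everything.

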